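# Lock the last stud of the hob's service cover

### The arm

A 6-joint arm with a two-finger parallel gripper is mounted at the origin on the work surface. World frame = base frame: x ahead of the robot, y to its left, z up, the work surface at z = 0. Lengths are in m, angles in degrees, forces in N, time in s.
With the tool pointing down it reaches from about 0.325 to 0.85 m from the base axis. Payload 15.5 kg.
Tool frame: the origin (TCP) lies at the very end of the fingers, on their centre line; the grasp point (between the pads) lies arm.grip_depth behind it (arm.grip_depth is the distance from the TCP to the grasp point, in m); z points along the fingers, y is the direction in which the jaws open and shut (so a half turn about z gives the same grasp; the last joint's range is limited). The gripper opens to 91 mm and grips with 3 to 60 N. Pads are 32 mm wide; open, the fingers measure 118 mm over their backs; the gripper's body (76 mm by 178 mm) begins 60 mm behind the grasp point.
Start: joints at [63.283, 28.281, 77.091, -0, 74.628, -5.472], TCP at [0.226, 0.583, 0.214] pointing down, gripper open.
Joint ranges: [-166.48, 166.48], [-47.26, 123.95], [12.59, 153.08], [-70.14, 250.14], [6.76, 159.57], [-176.63, 176.63]. Speed limits (degrees/s): [108.29, 108.29, 147.25, 172.46, 172.46, 172.46].

### API

Orientations are given as a 3x3 rotation matrix whose columns are the frame's x, y, z axes.
In Python, from rig import arm gives the robot as it stands. Calls block until the motion is done:
- arm.move_to(position, orientation): joint-space move of the TCP to a pose.
- arm.move_l(position, orientation=None, feed=0.15): straight line of the TCP; orientation=None keeps the orientation; feed is the mean speed in m/s.
- arm.move_joints(angles): joint-space move.
- arm.grip(opening): finger opening in m; the grip force is fixed at half the most; returns when the fingers have stopped.
- arm.sleep(seconds).
- arm.solve_ik(position, orientation): joint angles nearest the present ones, or None.
- arm.snapshot(name): name is "scene" or "top"; returns the picture (400x640x3 uint8, red, green, blue); there is no depth.
- arm.get_calibration(name): a dict with "intrinsics" (3x3 intrinsics, pixels), "cam_to_world" (4x4, takes a point from camera to world coordinates). Camera axes: x right, y down, z forward; pixel columns grow to the right and rows downward; lengths in m; the calibration is good to about 2 mm. A picture is of the moment at which its call begins. get_calibration takes no time and is no camera call.
A pose or a line that the arm cannot do raises arm.Unreachable and nothing moves.
- arm.sign_off(): hands the job in, once; it reports no verdict.
Readings, each from a call of its own:
- arm.current_t(): time.
- arm.current_joint_positions(): joint angles.
- arm.current_dq(): joint speeds.
- arm.current_tau(): joint torques, N m.
- arm.current_ee_pos(): TCP position.
- arm.current_tool_rot(): TCP orientation.
- arm.current_force(): force on the tool from outside, world axes, zero at the start.
- arm.current_torque(): the same for the moment, N m.
- arm.current_width(): finger opening in m.
Only numpy, scipy, OpenCV 4.12 (cv2) and the standard library are available. Lean on these libraries where they do the work, as an engineer would, in place of code of your own. Each camera call takes 0.05 s, during which the arm holds its last target.

### The job

The service cover of the gas hob has been put back, but one of its three quarter-turn studs is still standing up and unlocked, its slot in line with the red dot. Press that stud down, give it a quarter turn clockwise to the green dot and let go so that it sits caught in its catch; leave the other two studs locked.

Things in the scene. Friction and masses are not known exactly. Their poses are not given: they have to be found in the camera images.
- stud_grip (a point): Unlocked stud, at any of the cover's three stud places: aluminium wing 40 long, 16 wide, 24 mm high, slot 5 wide, 6 deep along its top, on a dark round collar 44 mm across, 12 thick. Point: on the stud's axis, 12 mm over the collar's top, 12 under the wing's top; 40 over the cover with the stud up. Moves and turns with the head: x along wing and slot (white mark at -x end), y across the 16 mm grip, z up.
- hob: Blue gas hob, fixed; place and yaw vary. Origin: on the table under the centre of its bare square aluminium cover (250 mm, top at 75 mm), which carries the three like studs, axes over 120 mm apart. Front with taps at -x; x forward, y left. The unlocked stud points at its red dot (towards -x), locked ones at their green dot (+y), 6 mm lower. Pan at y 280 mm: 202 mm across, top 177 mm over the table.
- stud_press (a joint): How far the unlocked stud is pressed down from its raised position, m: 0 raised, 0.014 the bottom stop. A spring pushes up: 4 N at 0, 10 N at the stop. It can turn only while pressed more than 0.010. At the end of the turn, let go, it rises to 0.006 and is caught there; let go part of the way round, it stays at 0.010, not caught.
- stud_turn (a joint): Turn of the unlocked stud, rad, growing clockwise seen from above: 0 to 0.08 unlocked (red dot), about 1.57 locked (green dot), stop at 1.62. It turns easily (under 0.1 N m).
- mate_a_turn (a joint): Turn of one of the two other studs, same make and same values: locked, about 1.57, its wing crosswise to the unlocked one's and 6 mm lower. Stays locked.
- mate_b_turn (a joint): The same for the other locked stud.

How it is judged (in metres and radians):
At the end, for the whole second after the job is handed in: The stud that was up is turned to within 10 degrees of the quarter turn (stud_turn above 1.4 rad) and has risen into its catch (stud_press between 4 and 8.5 mm), and the other two studs are still locked (above 1.4 rad) (value of joint each of stud_turn, mate_a_turn, mate_b_turn above 1.4 rad and value of joint stud_press between 0.004 and 0.0085 m); the robot touches nothing.
It fails at once if a locked stud is turned out of its catch (value of joint any of mate_a_turn, mate_b_turn below 1.3 rad).
It also fails if it takes over 35 s, if anything falls off the work surface, if the arm or the gripper's body presses on something with over 40 N, if the wrist force passes 120 N, or if a joint passes its speed limit or range.

## Working session

There is one attempt and no reset: what is moved stays moved. The work goes in short steps, each a Python script; the robot and the scene stay as the last script left them, time stands still between calls to the robot, and variables do not carry over. Pictures are saved under pics/ and viewed, and the job is handed in when it is done.

```bash
ls; mkdir -p pics; python3 - <<'E'
from rig import arm
import cv2,numpy as np
for n in("scene","top"):
    im=arm.snapshot(n); cv2.imwrite(f"pics/{n}0.png",im[:,:,::-1]); c=arm.get_calibration(n); print(n,c["intrinsics"],c["cam_to_world"])
print(arm.grip_depth,arm.current_t(),arm.current_width(),arm.current_tool_rot())
E
```

```text
pics
scene [[494.33395549   0.         321.62717304]
 [  0.         494.33395549 203.79048904]
 [  0.           0.           1.        ]] [[ 0.71811711  0.50050431 -0.48353206  0.94468065]
 [ 0.69591189 -0.52025485  0.49501669 -0.34628789]
 [-0.00380192 -0.69197567 -0.72191081  0.6307383 ]
 [ 0.          0.          0.          1.        ]]
top [[376.75835751   0.         313.11829363]
 [  0.         376.75835751 202.99412599]
 [  0.           0.           1.        ]] [[ 0.00738624 -0.99162314  0.12895348  0.47956698]
 [-0.99891679 -0.0013921   0.04651132  0.01484729]
 [-0.04594219 -0.12915734 -0.99055928  0.75244544]
 [ 0.          0.          0.          1.        ]]
0.0188 0.1 0.09096583401058064 [[-9.32059858e-01  3.62303989e-01 -4.90797396e-04]
 [ 3.62304304e-01  9.32059378e-01 -9.52455153e-04]
 [ 1.12374015e-04 -1.06556322e-03 -9.99999426e-01]]
```

View pics/scene0.png

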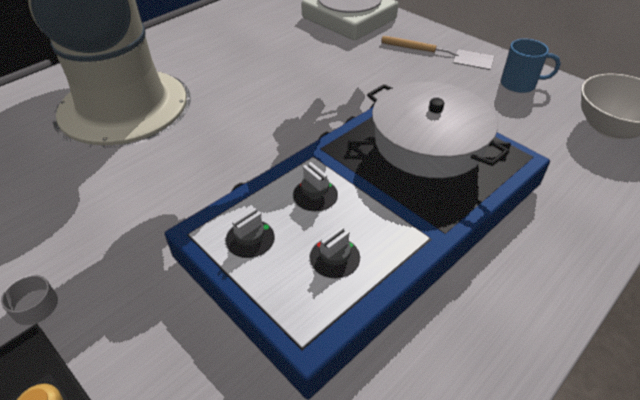

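View pics/top0.png

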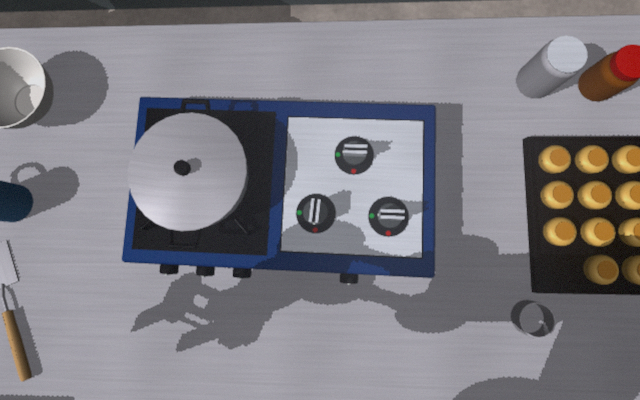

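```bash
python3 - <<'E'
import cv2,numpy as np
a=cv2.imread("pics/top0.png")[105:270,275:435]; b=cv2.imread("pics/scene0.png")[150:280,220:370]
cv2.imwrite("pics/z0.png",np.hstack([cv2.resize(a,(400,412),interpolation=2),cv2.resize(b,(400,347),interpolation=2)[:347]] if 0 else [cv2.resize(a,(400,400),interpolation=2),cv2.resize(b,(400,400),interpolation=2)]))
E
```

```text
(no output)
```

View pics/z0.png

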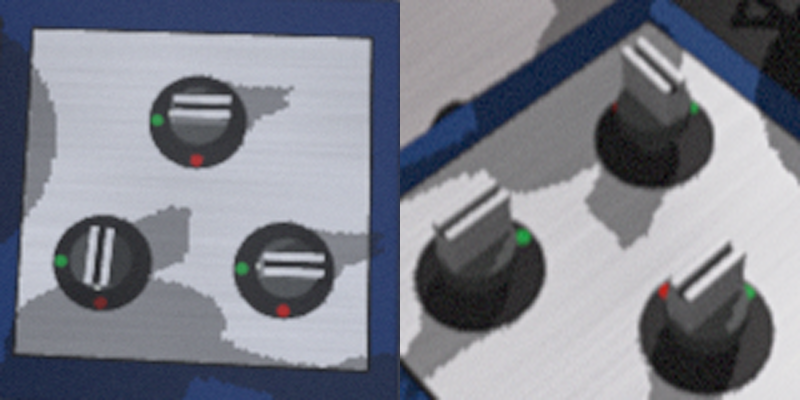

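The stud at top (316,213) / scene (316,180) is the unlocked one: its slot points at the red dot, and the other two slots point at their green dots. Next I measure the cover and the wing tops in both views.

```bash
cat > h.py <<'E'
import cv2,numpy as np
from rig import arm
def ray(n,uv):
    c=arm.get_calibration(n);K=c["intrinsics"];T=c["cam_to_world"]
    d=T[:3,:3]@np.linalg.solve(K,[uv[0],uv[1],1.]);return T[:3,3],d/np.linalg.norm(d)
def onz(n,uv,z):
    o,d=ray(n,uv);return o+d*(z-o[2])/d[2]
def tri(p,q):
    o1,d1=ray("top",p);o2,d2=ray("scene",q)
    s=np.linalg.lstsq(np.c_[d1,-d2],o2-o1,rcond=None)[0]
    a,b=o1+s[0]*d1,o2+s[1]*d2;return (a+b)/2,np.linalg.norm(a-b)
def proj(n,p):
    c=arm.get_calibration(n);q=np.linalg.inv(c["cam_to_world"])@np.r_[p,1];k=c["intrinsics"]@q[:3];return k[:2]/k[2]
E
python3 - <<'E'
from h import *
im=cv2.imread("pics/top0.png");g=cv2.cvtColor(im,cv2.COLOR_BGR2GRAY);hsv=cv2.cvtColor(im,cv2.COLOR_BGR2HSV)
# cover: non-blue, grey>90 region incl. filled studs
m=((hsv[:,:,1]<70)&(g>85)).astype(np.uint8)*255
m[:,:278]=0;m[:,432:]=0;m[:108]=0;m[264:]=0
cs=max(cv2.findContours(m,cv2.RETR_EXTERNAL,2)[0],key=cv2.contourArea)
hull=cv2.convexHull(cs);ap=cv2.approxPolyDP(hull,6,True)[:,0].astype(float)
print(ap); P=np.array([onz("top",p,.075) for p in ap]);print(P.round(4))
for i in range(len(P)): 
    d=P[(i+1)%len(P)]-P[i];print(np.linalg.norm(d[:2]).round(4),np.degrees(np.arctan2(d[1],d[0])).round(2))
print("centre",P.mean(0))
# wing strips
def strips(n,im,c,r,th):
    g=cv2.cvtColor(im,cv2.COLOR_BGR2GRAY);m=np.zeros_like(g);cv2.circle(m,c,r,255,-1);m&=((g>th)*255).astype(np.uint8)
    k,l,s,ce=cv2.connectedComponentsWithStats(m)
    for i in range(1,k):
        if s[i,4]>8:
            pts=np.argwhere(l==i)[:,::-1].astype(np.float32);print(n,c,s[i],ce[i].round(2),cv2.minAreaRect(pts))
for c in((316,213),(354,153),(388,214)): strips("top",im,c,15,150)
s=cv2.imread("pics/scene0.png")
for c in((316,170),(248,222),(336,243)): strips("scene",s,c,17,160)
E
```

```text
[[288. 117.]
 [423. 122.]
 [420. 257.]
 [281. 249.]]
[[ 0.7305  0.0951  0.075 ]
 [ 0.7185 -0.1548  0.075 ]
 [ 0.4722 -0.1423  0.075 ]
 [ 0.4845  0.1037  0.075 ]]
0.2502 -92.74
0.2466 177.08
0.2463 87.15
0.2462 -2.02
centre [ 0.60140384 -0.02458852  0.075     ]
top (316, 213) [309 199   5  23  66] [311.11 210.05] ((311.18463134765625, 210.02310180664062), (2.8527989387512207, 22.326250076293945), 7.125016689300537)
top (316, 213) [313 199   8  25  65] [317.32 211.06] ((317.32696533203125, 211.36538696289062), (3.9223227500915527, 24.514516830444336), 11.309932708740234)
top (354, 153) [345 144  22   4  65] [355.57 145.48] ((355.5, 145.5), (3.0, 21.0), 90.0)
top (354, 153) [343 150  24   4  67] [354.7 151.7] ((354.4861145019531, 151.7492218017578), (23.020057678222656, 2.773500919342041), 3.1798300743103027)
top (388, 214) [380 209  23   4  70] [391.13 210.63] ((391.0, 210.5), (3.0, 22.0), 90.0)
top (388, 214) [380 215  23   4  72] [390.53 216.86] ((391.0, 216.5), (3.0, 22.0), 90.0)
scene (316, 170) [309 162  24  19 133] [323.37 171.08] ((321.5122375488281, 168.10977172851562), (27.174236297607422, 9.214252471923828), 38.65980911254883)
scene (316, 170) [304 165  17  15  54] [311.83 171.91] ((311.8360595703125, 171.6967315673828), (20.613937377929688, 2.8168115615844727), 39.80556869506836)
scene (248, 222) [231 206  25  17 210] [241.85 212.9 ] ((241.31463623046875, 212.30337524414062), (9.751980781555176, 27.771944046020508), 57.9946174621582)
scene (248, 222) [238 211  27  16  91] [252.38 218.23] ((250.3178253173828, 218.22543334960938), (11.013529777526855, 27.289079666137695), 78.2317123413086)
scene (336, 243) [320 226  29  21 266] [332.41 234.64] ((333.1600036621094, 233.8800048828125), (15.600000381469727, 27.200000762939453), 53.13010025024414)
scene (336, 243) [349 234   5  10  28] [350.46 238.14] ((350.423095703125, 238.61538696289062), (9.60969066619873, 3.3339743614196777), 78.69007110595703)
```

```bash
python3 - <<'E'
from h import *
a,b=np.array([311.11,210.05]),np.array([317.32,211.06])
print(onz("top",(a+b)/2,.127), tri((a+b)/2,(315.2,171.1)))
im=cv2.imread("pics/top0.png");hsv=cv2.cvtColor(im,cv2.COLOR_BGR2HSV).astype(int)
g=cv2.cvtColor(im,cv2.COLOR_BGR2GRAY)
# strip directions in world
for w in((309,314),(314,321)):
    m=np.zeros_like(g);cv2.circle(m,(316,213),15,255,-1)
    k,l,s,ce=cv2.connectedComponentsWithStats(((m>0)&(g>150)).astype(np.uint8))
    for i in range(1,k):
        if w[0]<ce[i][0]<w[1] and s[i,4]>8:
            P=np.array([onz("top",p[::-1],.127)[:2] for p in np.argwhere(l==i)])
            vx=cv2.fitLine(P.astype(np.float32),2,0,.01,.01).ravel();t=(P-P.mean(0))@vx[:2];mid=P.mean(0)+vx[:2]*(t.max()+t.min())/2
            print("strip dir",np.degrees(np.arctan2(vx[1],vx[0])),P.mean(0),np.ptp(t),mid)
# dark bezel discs
from itertools import count
for c in((316,213),(354,155),(388,216)):
    m=np.zeros_like(g);cv2.circle(m,c,23,255,-1);m&=((g<75)*255).astype(np.uint8)
    cc=max(cv2.findContours(m,0,2)[0],key=cv2.contourArea);e=cv2.fitEllipse(cv2.convexHull(cc))
    p=onz("top",e[0],.080);print(e,p)
    for nm,lo in(("red",(hsv[:,:,0]<10)|(hsv[:,:,0]>170)),("green",(hsv[:,:,0]>50)&(hsv[:,:,0]<85))):
        mm=lo&(hsv[:,:,1]>110)&(hsv[:,:,2]>60);yy,xx=np.nonzero(mm);s=np.hypot(xx-c[0],yy-c[1])<22
        print(nm,s.sum(),onz("top",(xx[s].mean(),yy[s].mean()),.08)-p)
E
```

```text
[0.54824855 0.04228573 0.127     ] (array([0.54935532, 0.04329892, 0.12334819]), np.float64(0.002202420528518344))
strip dir -6.498567 [0.54911687 0.04749295] 0.0375124490831317 [0.54921468 0.0474818 ]
strip dir -7.4030924 [0.54743533 0.03708018] 0.04105258471385885 [0.54719274 0.0371117 ]
((315.5455627441406, 213.12838745117188), (38.0811653137207, 38.70423889160156), 41.101165771484375) [0.54876927 0.04192444 0.08      ]
red 20 [-0.02901429  0.000963    0.        ]
green 22 [0.00179635 0.02996947 0.        ]
((353.8478698730469, 154.98431396484375), (36.74664306640625, 37.85108184814453), 81.67749786376953) [ 0.65547123 -0.02725456  0.08      ]
red 23 [-0.02944563  0.00172348  0.        ]
green 17 [0.00198401 0.03001082 0.        ]
((388.2485046386719, 216.1615447998047), (38.32048797607422, 39.40679168701172), 111.36103057861328) [ 0.54369546 -0.08742458  0.08      ]
red 25 [-0.02945473  0.00153209  0.        ]
green 20 [0.00153934 0.03000921 0.        ]
```

```bash
cat >> h.py <<'E'
C=np.array([.5488,.0423])
def R(yaw,flip=1):
    y=np.radians(yaw);x=flip*np.array([np.cos(y),np.sin(y),0]);z=np.array([0,0,-1.]);return np.c_[x,np.cross(z,x),z]
E
python3 - <<'E'
from h import *
for f in(1,-1):
  for yaw in(-6.5,-50,-94):
    for z in(.25,.09): 
        q=arm.solve_ik([*C,z],R(yaw,f));print(f,yaw,z,None if q is None else np.round(q,1))
p=arm.current_ee_pos();print(arm.solve_ik([p[0],p[1],.3],arm.current_tool_rot()))
E
```

```text
1 -6.5 0.25 [-1.8 20.3 84.8 -0.  74.9 94.7]
1 -6.5 0.09 [-1.8 31.2 95.5 -0.  53.3 94.7]
1 -50 0.25 [ -1.8  20.3  84.8  -0.   74.9 138.2]
1 -50 0.09 [ -1.8  31.2  95.5  -0.   53.3 138.2]
1 -94 0.25 None
1 -94 0.09 None
-1 -6.5 0.25 [ -1.8  20.3  84.8  -0.   74.9 -85.3]
-1 -6.5 0.09 [ -1.8  31.2  95.5  -0.   53.3 -85.3]
-1 -50 0.25 [ -1.8  20.3  84.8  -0.   74.9 -41.8]
-1 -50 0.09 [ -1.8  31.2  95.5  -0.   53.3 -41.8]
-1 -94 0.25 [-1.8 20.3 84.8 -0.  74.9  2.2]
-1 -94 0.09 [-1.8 31.2 95.5 -0.  53.3  2.2]
[ 6.32839213e+01  2.45430458e+01  6.98223081e+01  5.86499839e-04
  8.56960342e+01 -5.47434756e+00]
```

```bash
python3 - <<'E'
from h import *
p=arm.current_ee_pos()
arm.move_l([p[0],p[1],.29],feed=.25)
arm.grip(.045)
arm.move_to([*C,.25],R(-6.7,-1))
arm.move_l([*C,.145],feed=.2)
print(arm.current_t(),arm.current_ee_pos(),arm.current_width(),arm.current_force())
for n in("scene","top"): cv2.imwrite(f"pics/{n}1.png",arm.snapshot(n)[:,:,::-1])
a=cv2.imread("pics/scene1.png")[90:240,230:400];b=cv2.imread("pics/top1.png")[130:280,240:410]
cv2.imwrite("pics/z1.png",np.hstack([cv2.resize(x,(400,353)) for x in(a,b)]))
E
```

```text
4.3167 [0.5493186  0.04254059 0.14575445] 0.04504154898889086 [0.13661502 0.38125209 1.32111143]
```

View pics/z1.png

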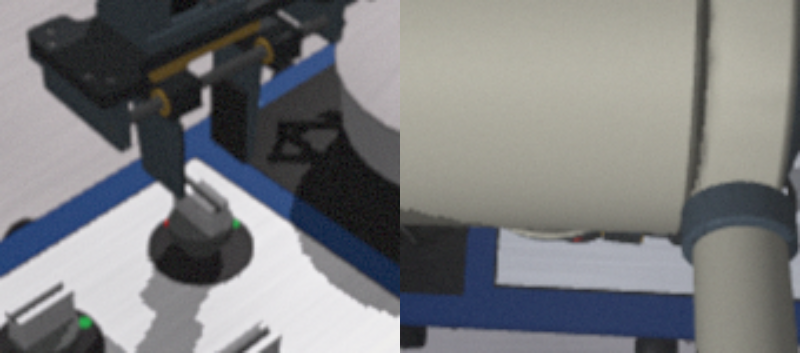

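The fingers sit on either side of the raised wing: scene crop, wing at about (208,200), i.e. full image (318,175), tips on both sides. The arm hides the stud from the top camera. Next: lower, grip and press, watching the force.

```bash
python3 - <<'E'
from h import *
print(proj("scene",[*C,.127]))
def st(s): print(s,round(arm.current_t(),2),np.round(arm.current_ee_pos(),4),round(arm.current_width(),4),np.round(arm.current_force(),1),np.round(arm.current_torque(),2))
for z in(.115,.107):
    arm.move_l([*C,z],feed=.08); st(z)
    if arm.current_force()[2]>8: break
arm.grip(.0); st("grip"); 
cv2.imwrite("pics/s2.png",cv2.resize(arm.snapshot("scene")[100:240,230:400,::-1],(680,560)))
E
```

```text
[313.72336076 169.57746965]
0.115 4.94 [0.5489 0.0423 0.1152] 0.0451 [-0.4 -0.1  0.2] [0.05 0.02 0.05]
0.107 5.19 [0.5487 0.0423 0.1071] 0.0452 [ 0.3 -0.6 -0.5] [-0.01  0.02  0.04]
grip 5.75 [0.5489 0.0424 0.1071] 0.0158 [0.5 0.6 2.3] [0.2  0.04 0.04]
```

View pics/s2.png

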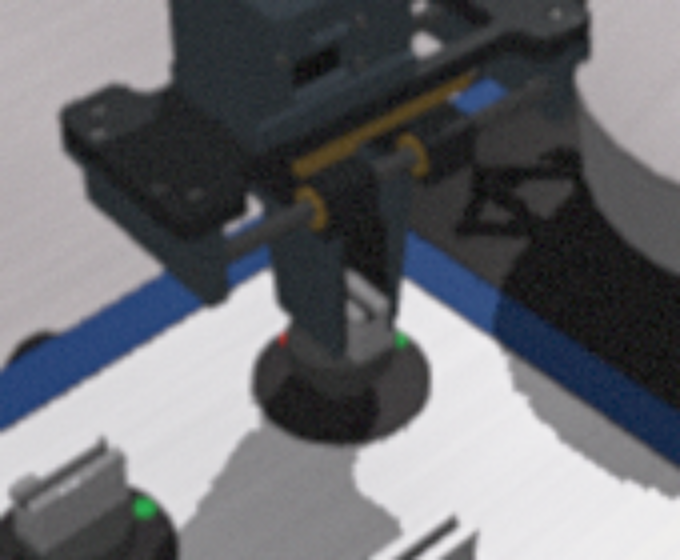

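The wing is between the pads in the picture (about (355,310)) and the opening reads 15.8 mm, as it should for a 16 mm wing. Next: press.

```bash
python3 - <<'E'
from h import *
def st(s): print(s,round(arm.current_t(),2),np.round(arm.current_ee_pos(),4),round(arm.current_width(),4),np.round(arm.current_force(),1),np.round(arm.current_torque(),2))
for z in(.103,.099,.097,.095,.094,.0932):
    arm.move_l([*C,z],feed=.04); arm.sleep(.15); st(z)
    if arm.current_force()[2]>16: break
E
```

```text
0.103 6.2 [0.5489 0.0423 0.1032] 0.0156 [-0.   1.4  4.4] [ 0.38  0.11 -0.04]
0.099 6.6 [0.5489 0.0423 0.0992] 0.0157 [-0.9  1.4  6.4] [ 0.41  0.13 -0.01]
0.097 7.0 [0.5489 0.0424 0.0973] 0.0158 [-1.   2.   6.4] [0.39 0.24 0.04]
0.095 7.4 [0.5489 0.0423 0.0953] 0.0159 [-0.   1.8  7.9] [ 0.42  0.22 -0.04]
0.094 7.8 [0.5489 0.0424 0.0944] 0.0162 [-0.9  1.8  8.2] [0.43 0.24 0.  ]
0.0932 8.2 [0.549  0.0423 0.0936] 0.0159 [-1.3  1.9  8.7] [0.4  0.25 0.04]
```

The force follows the spring line with no slip seen, which puts the press at about 13 mm. Next: turn clockwise with the last joint.

```bash
python3 - <<'E'
from h import *
def st(s): print(s,round(arm.current_t(),2),np.round(arm.current_ee_pos(),4),round(arm.current_width(),4),np.round(arm.current_force(),1),np.round(arm.current_torque(),2))
for yaw in(-20,-45,-70,-86,-91,-93.5):
    q=arm.solve_ik([*C,.0932],R(yaw,-1))
    arm.move_joints(q); arm.sleep(.1); st(yaw)
    if abs(arm.current_torque()[2])>1: print("stop");break
r=arm.current_tool_rot();print(np.degrees(np.arctan2(-r[1,0],-r[0,0])))
cv2.imwrite("pics/s3.png",cv2.resize(arm.snapshot("scene")[100:240,230:400,::-1],(680,560)))
E
```

```text
-20 8.64 [0.549  0.0426 0.0936] 0.0157 [-0.4  4.7  8.7] [0.9  0.14 0.03]
-45 9.25 [0.5493 0.043  0.0937] 0.0157 [-0.   8.4  9.1] [ 1.71 -0.07  0.01]
-70 9.86 [0.5498 0.0433 0.0938] 0.016 [ 2.1 10.7  7.9] [ 2.24 -0.44  0.03]
-86 10.34 [0.5502 0.0433 0.094 ] 0.0158 [ 3.9 11.8  8.2] [ 2.4  -0.68 -0.03]
-91 10.69 [0.5503 0.0434 0.094 ] 0.0157 [ 4.8 12.   8.2] [ 2.44 -0.77 -0.  ]
-93.5 11.04 [0.5503 0.0434 0.094 ] 0.0157 [ 4.2 11.7  9.2] [ 2.43 -0.77 -0.05]
-93.52161330952643
```

View pics/s3.png

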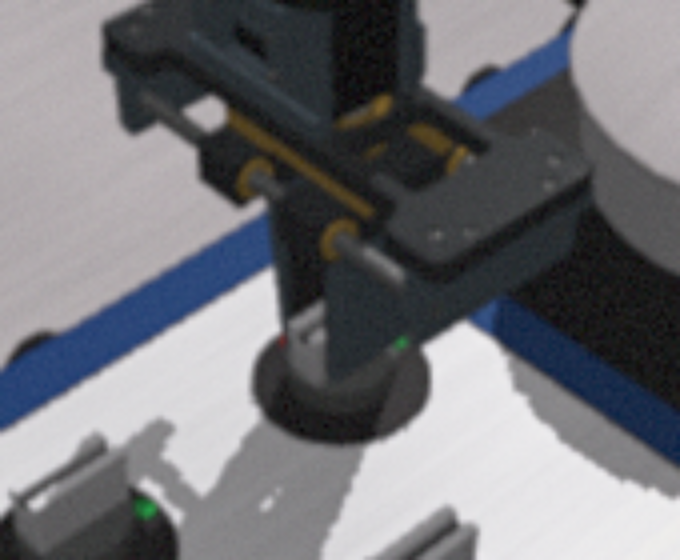

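The wing now points at the green dot (about (400,342) in the crop), tool yaw is −93.5°, and no stop torque shows. I relieve the 12 N side load, let go, then rise.

```bash
python3 - <<'E'
from h import *
def st(s): print(s,round(arm.current_t(),2),np.round(arm.current_ee_pos(),4),round(arm.current_width(),4),np.round(arm.current_force(),1),np.round(arm.current_torque(),2))
r=R(-93.5,-1)
for d in((.001,.0015),(.0018,.003)):
    arm.move_l([C[0]+d[0],C[1]+d[1],.0932],r,feed=.02);arm.sleep(.1);st(d)
    f=arm.current_force()
    if np.hypot(f[0],f[1])<4:break
arm.grip(.04);st("open")
p=arm.current_ee_pos()
cv2.imwrite("pics/s4.png",cv2.resize(arm.snapshot("scene")[100:240,230:400,::-1],(680,560)))
arm.move_l([p[0],p[1],.145],r,feed=.06);st("up")
arm.move_l([p[0],p[1],.28],r,feed=.2);st("up")
E
```

```text
(0.001, 0.0015) 11.44 [0.5505 0.0437 0.0937] 0.0157 [1.3 0.7 8.8] [ 0.11 -0.04 -0.02]
open 12.0 [0.5501 0.0437 0.0936] 0.0401 [-0.7  0.7  7.9] [-0.16  0.07  0.04]
up 13.07 [0.5499 0.0437 0.1447] 0.0403 [ 0.3  0.1 -0. ] [-0.12  0.03 -0.  ]
up 13.89 [0.5495 0.0437 0.2788] 0.0397 [-0.   0.1 -0.3] [-0.09  0.04  0.  ]
```

View pics/s4.png

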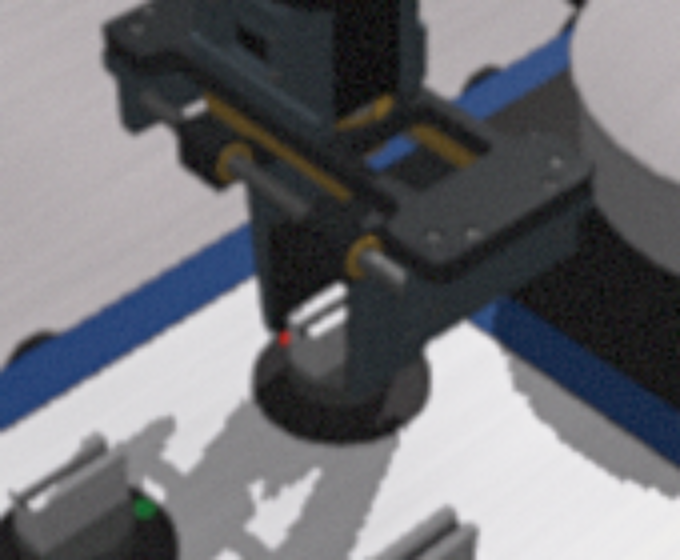

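At 40 mm open the tips still rested on the collar edge (7.9 N), and the stud rose with the fingers as I lifted. I move the arm aside and check in both views.

```bash
python3 - <<'E'
from h import *
q=np.array(arm.current_joint_positions());q[0]=-70
# back via left side, high, as it came
arm.move_joints([63.283,24.5,69.8,0,85.7,-5.5])
print(arm.current_t())
for n in("scene","top"): cv2.imwrite(f"pics/{n}5.png",arm.snapshot(n)[:,:,::-1])
a=cv2.imread("pics/top5.png")[105:270,275:435]; b=cv2.imread("pics/scene5.png")[150:280,220:370]
cv2.imwrite("pics/z5.png",np.hstack([cv2.resize(x,(400,400),interpolation=2) for x in(a,b)]))
im=cv2.imread("pics/top5.png");g=cv2.cvtColor(im,cv2.COLOR_BGR2GRAY)
for c in((316,211),(354,153),(388,214)):
    m=np.zeros_like(g);cv2.circle(m,c,15,255,-1)
    k,l,s,ce=cv2.connectedComponentsWithStats(((m>0)&(g>150)).astype(np.uint8))
    for i in range(1,k):
        if s[i,4]>20:
            P=np.array([onz("top",p[::-1],.121)[:2] for p in np.argwhere(l==i)])
            v=cv2.fitLine(P.astype(np.float32),2,0,.01,.01).ravel();t=(P-P.mean(0))@v[:2]
            print(c,"dir",np.degrees(np.arctan2(v[1],v[0])).round(1),P.mean(0).round(4),np.ptp(t).round(4),ce[i].round(1))
E
```

```text
16.1417
(316, 211) dir 86.7 [0.5543 0.0425] 0.0357 [314.3 207.4]
(316, 211) dir 85.5 [0.5445 0.0528] 0.0188 [308.1 213.1]
(354, 153) dir 86.1 [ 0.6614 -0.0277] 0.0361 [355.5 145.5]
(354, 153) dir 86.9 [ 0.6506 -0.0263] 0.0393 [354.8 151.7]
(388, 214) dir 87.1 [ 0.549  -0.0872] 0.0349 [391.8 210.7]
(388, 214) dir 88.7 [ 0.5384 -0.094 ] 0.0198 [396. 217.]
```

View pics/z5.png

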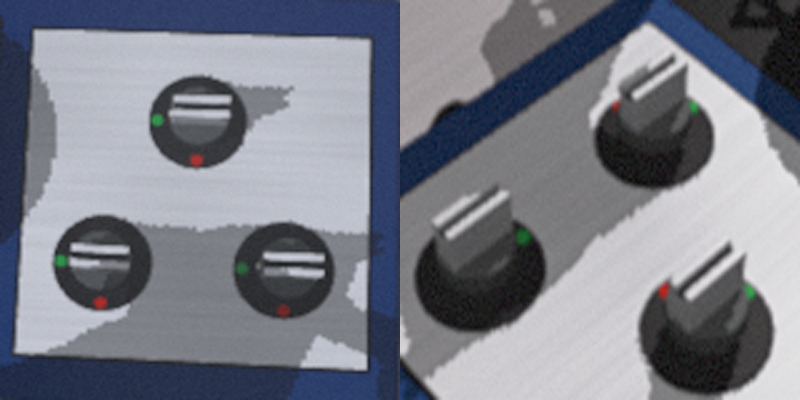

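```bash
python3 - <<'E'
from h import *
t=cv2.cvtColor(cv2.imread("pics/top5.png"),6);s=cv2.cvtColor(cv2.imread("pics/scene5.png"),6)
def comp(g,c,r,th,n):
    m=np.zeros_like(g);cv2.circle(m,c,r,255,-1)
    k,l,st,ce=cv2.connectedComponentsWithStats(((m>0)&(g>th)).astype(np.uint8))
    return [(st[i].tolist(),ce[i].round(2).tolist()) for i in range(1,k) if st[i,4]>15]
for tc,sc in(((314.3,207.4),(316,176)),((355.5,145.5),(250,219)),((391.8,210.7),(337,240))):
    print("pred .121",proj("scene",onz("top",tc,.121)),".117",proj("scene",onz("top",tc,.117)))
    for th in(170,195): print(th,comp(s,sc,13,th,"s"))
E
```

```text
pred .121 [316.41344574 174.15398373] .117 [316.7458557 176.1777631]
170 [([304, 163, 26, 19, 186], [315.39, 170.13])]
195 [([304, 163, 23, 18, 139], [314.24, 168.93])]
pred .121 [336.7671113  237.48698784] .117 [337.20428155 239.96628323]
170 [([237, 213, 12, 8, 27], [241.81, 216.3]), ([239, 212, 21, 14, 53], [249.3, 218.62])]
195 [([239, 213, 20, 13, 27], [248.48, 219.04])]
pred .121 [248.32201864 218.0987692 ] .117 [248.48687058 220.4319146 ]
170 [([324, 227, 19, 15, 109], [331.68, 232.72]), ([327, 230, 21, 17, 74], [337.3, 238.47])]
195 [([324, 227, 18, 14, 97], [331.45, 232.51]), ([328, 230, 20, 17, 51], [337.61, 238.33])]
```

```bash
python3 - <<'E'
from h import *
s=cv2.imread("pics/scene5.png");g=cv2.cvtColor(s,6)
cs=((317,175),(337,238),(249,219))
for x0,y0 in cs:
    print([int(v) for v in g[y0-12:y0+8,x0]],[int(v) for v in g[y0-12:y0+8,x0+4]])
o=np.hstack([cv2.resize(s[y-22:y+28,x-22:x+22],(264,300),interpolation=cv2.INTER_NEAREST) for x,y in cs]);cv2.imwrite("pics/z6.png",o)
E
```

```text
[208, 211, 208, 205, 205, 213, 210, 165, 105, 73, 125, 187, 210, 178, 127, 85, 87, 86, 86, 83] [179, 208, 215, 209, 187, 132, 77, 95, 167, 212, 209, 157, 103, 83, 87, 89, 85, 84, 82, 84]
[216, 209, 210, 209, 219, 215, 185, 129, 82, 52, 105, 177, 211, 219, 201, 152, 100, 87, 87, 85] [215, 220, 219, 189, 132, 83, 61, 105, 178, 215, 225, 204, 151, 101, 82, 86, 85, 86, 80, 83]
[126, 127, 125, 126, 129, 141, 146, 117, 84, 85, 140, 188, 200, 172, 124, 88, 86, 89, 85, 83] [123, 123, 125, 123, 104, 83, 74, 118, 171, 201, 189, 145, 99, 82, 81, 87, 86, 80, 82, 84]
```

View pics/z6.png

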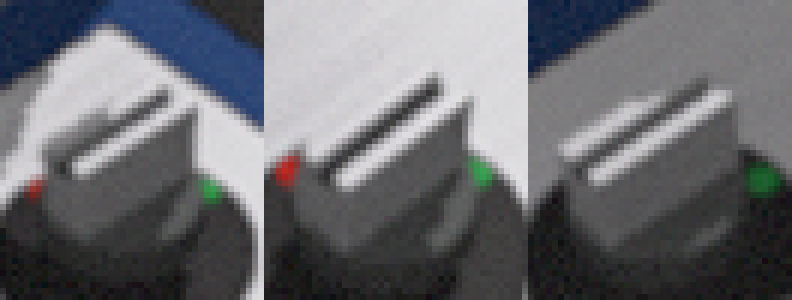

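In the scene view the turned stud's strip lies at row 174.9. For a caught stud (6 mm) I expect 174.95 once corrected by the two mates, and for an uncaught one (10 mm) 177. So it is caught, and its direction matches the mates. Handing in.

```bash
python3 - <<'E'
from h import *
print(arm.current_t(),arm.current_force(),arm.current_ee_pos()); arm.sign_off()
E
```

```text
16.2417 [-0.54710888  0.55092599 -0.41684774] [0.22718867 0.58199192 0.30060995]
the job is handed in; nothing more can be done
```

The unlocked stud is pressed, turned to its green dot and caught, and I handed the job in at 16.2 s; no verdict is reported. I gripped the wing (15.8 mm opening), pressed it about 13 mm at about 9 N, turned it clockwise to a tool yaw of −93.5°, let go and moved clear.

Last checks:
- **Turn:** the turned stud's slot lies at 86–87° in the world frame. The mates lie at 86–89° and the hob's +y at about 87°, so the turn is about 1.57 rad.
- **Catch:** its wing top sits where a caught stud would (scene row 174.9, expected 174.95 caught, 177 uncaught). I judged its height from the images; there is no direct reading of the press.
- **Other two studs:** both still point at their green dots and look unmoved.
- **Robot:** it is well away from the hob and the tool force reads about zero.

Two things did not go as planned:
- **Side force:** about 12 N built up during the turn because my centre was 1–2 mm off. I relieved it before letting go.
- **Release:** the 40 mm opening left the fingertips on the collar, so the stud rose into its catch as I lifted rather than when the fingers opened.

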